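# Ease the lid of the finished tea caddy home

## Task

On this coppersmith's bench four copper tea caddies stand with their lids raised; only the low, wide one (the widest of the four) is finished. Press its lid gently down with your fingertips until it is fully home, then take your hand away, leaving that caddy standing where it is. Don't pick anything up, leave the other three lids raised just as they are, and don't disturb the tools and things around them.

Things in the scene. Friction and masses are not known exactly. Their poses are not given: they have to be found in the camera images.
- wide: the low, wide caddy, the widest and lowest of the four: round, plain copper, 104 mm in diameter, 68 mm high when shut. A can 32 mm high, a bright tinned sleeve rising out of it and a flat-topped lid as wide as the can that slides down over the sleeve; the sleeve shows as a bright band under a raised lid. Loose on the bench. Origin: centre of its underside, z up
- wide_top (a point): centre of the flat top of the low, wide caddy's lid; moves with the lid, 68 mm above the bench when home, that plus the joint value while raised. The crown (the flat top, 96 mm across, 3 mm proud of the lid's shoulder) is thin sheet and gives 1 mm under 6 N, 2 mm at most, then springs back; press near its middle
- wide_lid (a joint): how far this lid stands up from fully home, in m: 0 = fully home (lid edge meets the can), up to 0.034 = highest. At the start 0.018 to 0.030. A close sliding fit: the lid stays where it is left, slides at about 2 to 3 N of downward push, and trapped air adds about 0.6 N for each 10 mm/s of speed; it does not spring back. At home it stops hard.
- tall: the tall caddy: round, plain copper, 76 mm in diameter, 125 mm high when shut. A can 83 mm high, a bright tinned sleeve rising out of it and a flat-topped lid as wide as the can that slides down over the sleeve; the sleeve shows as a bright band under a raised lid. Loose on the bench. Origin: centre of its underside, z up
- tall_top (a point): centre of the flat top of the tall caddy's lid; moves with the lid
- middle: the middle-sized caddy: round, plain copper, 76 mm in diameter, 94 mm high when shut. A can 56 mm high, a bright tinned sleeve rising out of it and a flat-topped lid as wide as the can that slides down over the sleeve; the sleeve shows as a bright band under a raised lid. Loose on the bench. Origin: centre of its underside, z up
- middle_top (a point): centre of the flat top of the middle-sized caddy's lid; moves with the lid
- small: the small, narrow caddy: round, plain copper, 62 mm in diameter, 78 mm high when shut. A can 44 mm high, a bright tinned sleeve rising out of it and a flat-topped lid as wide as the can that slides down over the sleeve; the sleeve shows as a bright band under a raised lid. Loose on the bench. Origin: centre of its underside, z up
- small_top (a point): centre of the flat top of the small caddy's lid; moves with the lid. All three of these lids also stand 18 to 30 mm up at the start and slide as easily
- snips: tin snips with black handles lying flat, 245 mm long, 86 mm across the handles, 17 mm high; origin near the pivot at bench height, blades along +x
- hammer: planishing hammer lying flat, wooden handle 240 mm, steel head 102 mm across, 28 mm high; origin at bench height, 35 mm along the handle from the head, head on the +x side, handle to -x
- scoop: small copper tea scoop, round bowl 38 mm across and 13 mm high, handle 90 mm long along -x; origin under the middle of the bowl
- flux_tin: low round steel tin, 57 mm in diameter, 29 mm high; origin centre of underside
- cup: open copper cup without a lid, 84 mm across the mouth, 95 mm high; origin centre of underside
There are look-alikes about, which are no part of the job. What is shaped like the wide but purple or white is not meant.

How it is judged:
On the way, in this order (a step that is already met when the one before it is completed fails the run):
1. the fingertips press on the low, wide caddy while its lid is still raised (contact force between the fingers and wide above 0.8 N and value of joint wide_lid above 0.004 m), for 0.1 s.
2. the lid of the low, wide caddy is fully home (value of joint wide_lid below 0.002 m), for 0.2 s.
At the end, for the whole second after the job is handed in: The low, wide caddy's lid is home to within 2 mm; that caddy stands upright and still on the bench within 15 mm of its start; the tops of the other three lids are within 6 mm of where they were; snips, hammer, scoop, flux tin and cup are within 15 mm of where they lay (value of joint wide_lid below 0.002 m and distance of each of wide, snips, hammer, scoop, flux_tin, cup from where it was at the start of the episode below 0.015 m and angle between wide's own z axis and vertical below 0.05 rad and height (world z) of wide below 0.004 m and linear speed of wide below 0.01 m/s and distance of each of tall_top, middle_top, small_top from where it was at the start of the episode below 0.006 m); the robot touches nothing.
It fails at once if the low, wide caddy is pressed or knocked harder than 30 N (contact force between the fingers and wide above 30 N).
It fails at once if the low, wide caddy is lifted, tipped or pushed more than 15 mm (height (world z) of wide above 0.008 m or angle between wide's own z axis and vertical above 0.12 rad or distance of wide from where it was at the start of the episode above 0.015 m).
It fails at once if the low, wide caddy's lid is pulled up (value of joint wide_lid above 0.006 m and velocity of joint wide_lid above 0.02 m/s).
It fails at once if the lid of another caddy is moved, or that caddy is shifted, by more than 6 mm (distance of any of tall_top, middle_top, small_top from where it was at the start of the episode above 0.006 m).
It fails at once if a tool, tin, scoop or cup on the bench is moved more than 15 mm (distance of any of snips, hammer, scoop, flux_tin, cup from where it was at the start of the episode above 0.015 m).
It also fails if it takes over 32 s, if anything falls off the work surface, if the arm or the gripper's body presses on something with over 40 N, if the wrist force passes 120 N, or if a joint passes its speed limit or range.

## Robot

A 6-joint arm with a two-finger parallel gripper is mounted at the origin on the work surface. World frame = base frame: x ahead of the robot, y to its left, z up, the work surface at z = 0. Lengths are in m, angles in rad, forces in N, time in s.
With the tool pointing down it reaches from about 0.275 to 1 m from the base axis. Payload 8.4 kg.
Tool frame: the origin (TCP) lies on the centre line of the jaws, within the pads' length; the fingertips stand 17 mm ahead of it and the grasp point (between the pads) lies 2 mm behind it (bot.tcp_to_tips is the z of the fingertips in the tool frame, in m); z points along the fingers, y is the line along which they close (so a half turn about z gives the same grasp; the last joint's range is limited). The gripper opens to 85 mm and grips with 20 to 120 N. Pads are 22 mm wide; open, the fingers measure 114 mm over their backs; the gripper's body (76 mm by 85 mm) begins 54 mm behind the grasp point. The pads swing forward as they close: fully open they stand 13 mm farther back than shut.
Start: joints at [-1.327, 0.353, 1.633, -0, 1.155, -0.002], TCP at [0.152, -0.606, 0.248] pointing down, gripper open.
Joint ranges: [-2.63, 2.63], [-0.92, 2.1], [0.06, 2.66], [-1.3, 4.44], [0, 2.69], [-3.02, 3.02]. Speed limits (rad/s): [2.22, 2.22, 2.79, 3.14, 3.14, 3.14].

## Interface

Orientations are given as a unit quaternion [x, y, z, w].
In Python, from workcell import bot, hand, kinematics, get_obs, vision, hand_in gives the robot as it stands. The module is installed in compiled form; this text tells all that it offers. Calls block until the motion is done:
- bot.reach(position, orientation): joint-space move of the TCP to a pose.
- bot.servo_line(position, ori=None, velocity=0.15): straight line of the TCP; ori=None keeps the orientation; velocity is the mean speed in m/s.
- bot.goto_joints(angles): joint-space move.
- hand.move_gripper(opening, strength=None): finger opening in m; strength is the grip in N (None keeps the last); returns when the fingers have stopped.
- bot.dwell(seconds).
- kinematics.solve_ik(position, orientation): joint angles nearest the present ones, or None.
- get_obs(): the state.
- vision.read_camera(name): name is "side" or "top"; returns a dict with "frame" (420x560x3 uint8, red, green, blue), "intrinsics" (3x3 intrinsics, pixels), "view" (4x4, takes a point from world to camera coordinates). Camera axes: x right, y down, z forward; pixel columns grow to the right and rows downward; lengths in m; the calibration is good to about 2 mm. A picture is of the moment at which its call begins. There is no depth.
A pose or a line that the arm cannot do raises bot.IKError and nothing moves.
- hand_in(): hands the job in; it is judged then, once.
The state is a dict: "time_s": time; "joint_pos": joint angles; "joint_vel": joint speeds; "joint_efforts": joint torques, N m; "position": TCP position; "orientation": TCP orientation; "wrist_force": force on the tool from outside, world axes, zero at the start; "ft_torque": the same for the moment, N m; "gripper_width": finger opening in m; "grip_force": force on a finger pad.
Only numpy, scipy, OpenCV 4.12 (cv2) and the standard library are available. Lean on these libraries where they do the work, as an engineer would, in place of code of your own. Each camera call takes 0.05 s, during which the arm holds its last target. There are 200 camera calls.

## Working session

There is one attempt and no reset: what is moved stays moved. The work goes in short steps, each a Python script; the robot and the scene stay as the last script left them, time stands still between calls to the robot, and variables do not carry over. Pictures are saved under pics/ and viewed, at most 10 in all, crops included, and the job is handed in when it is done.

```bash
mkdir -p pics
python3 - <<'E'
from workcell import bot, hand, get_obs, vision
import cv2, numpy as np
for n in("top","side"):
    r=vision.read_camera(n); cv2.imwrite(f"pics/{n}0.png",cv2.cvtColor(r["frame"],cv2.COLOR_RGB2BGR))
    np.savez(f"{n}.npz",**r); print(n,r["intrinsics"].round(1).tolist(),r["view"].round(3).tolist())
o=get_obs();print(o["time_s"],o["orientation"],o["wrist_force"],o["gripper_width"],bot.tcp_to_tips)
E
```

```text
top [[521.3, 0.0, 278.9], [0.0, 521.3, 197.9], [0.0, 0.0, 1.0]] [[-0.005, -1.0, -0.007, 0.109], [-0.997, 0.006, -0.075, 0.533], [0.075, 0.007, -0.997, 1.095], [0.0, 0.0, 0.0, 1.0]]
side [[394.0, 0.0, 280.6], [0.0, 394.0, 211.0], [0.0, 0.0, 1.0]] [[-0.674, -0.738, 0.019, 0.412], [-0.536, 0.471, -0.701, 0.297], [0.508, -0.483, -0.713, 0.589], [0.0, 0.0, 0.0, 1.0]]
0.1 [ 9.92456295e-01  1.22597520e-01 -8.06373387e-05 -5.86486051e-04] [-0.26577869 -0.66559616 -0.99564033] 0.08550368117342558 0.017
```

View pics/top0.png

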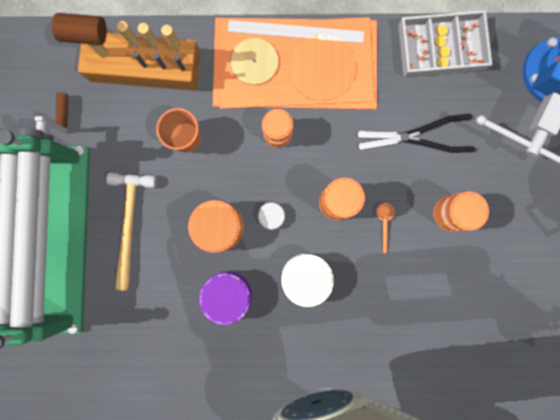

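View pics/side0.png

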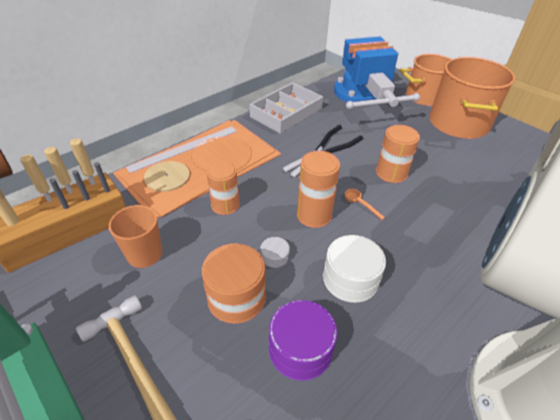

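Round caddy-like candidates in the top view:
- Copper at (215,226)
- Purple at (225,298) and white at (307,280), both look-alikes
- Copper at (343,199), (466,211) and (278,127), which are narrower

The copper one at (215,226), seen at (235,283) in the side view, is low, widest and plain copper, so it fits the description. I'll confirm this in an enlarged crop.

Run:
```python
import cv2,numpy as np
a=cv2.imread("pics/top0.png")[180:270,175:265];b=cv2.imread("pics/side0.png")[235:325,190:280]
f=lambda i:cv2.resize(i,(400,400),interpolation=cv2.INTER_CUBIC)
im=np.hstack([f(a),f(b)])
for k in range(0,800,50): cv2.putText(im,"|",(k,10),0,.3,(255,255,255)); cv2.putText(im,"-",(0,k),0,.3,(255,255,255))
cv2.imwrite("pics/crop1.png",im)
```

```text
(no output)
```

View pics/crop1.png

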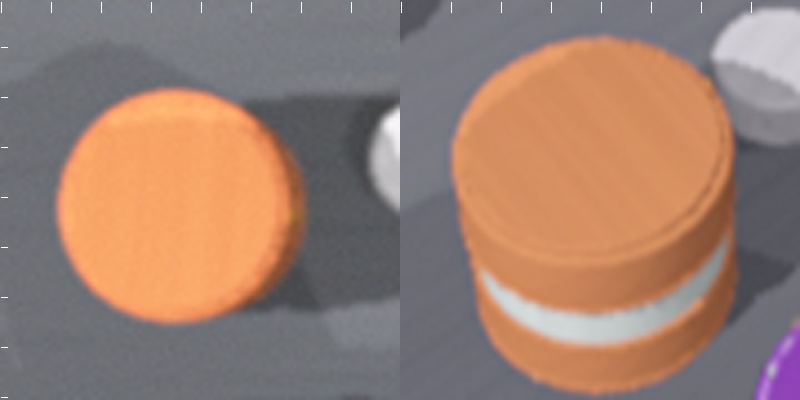

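The crop confirms it: plain copper with a bright band under the raised lid. The lid-top centre is at about (214.0,226.0) in the top view and (233.4,268.6) in the side view. Next I triangulate it.

Run:
```python
import numpy as np,cv2
from scipy.optimize import least_squares
from workcell import kinematics
C=[np.load(n+".npz") for n in("top","side")]
P=[c["intrinsics"]@c["view"][:3] for c in C]
def proj(M,X): q=M@np.r_[X,1]; return q[:2]/q[2]
t=np.array([214.,226.]);s=np.array([233.4,268.6])
X=cv2.triangulatePoints(P[0],P[1],t,s);X=(X[:3]/X[3]).ravel();print(X,proj(P[0],X)-t,proj(P[1],X)-s)
# extents check of 104mm rim at X
a=np.linspace(0,6.28,200)
for M,x0,y0 in((P[0],175,180),(P[1],190,235)):
    q=np.array([proj(M,X+[.052*np.cos(i),.052*np.sin(i),-.003]) for i in a]); q=(q-[x0,y0]+.5)*4.444
    print(q.min(0),q.max(0))
# neighbours, at assumed tops
def at(u,v,z):
    f=lambda p:proj(P[0],np.r_[p,z])-[u,v]
    return least_squares(f,[.4,0]).x.round(3)
for n,u,v,z in(("flux",271,216,.029),("cup",178,130,.095),("tall",344,198,.15),("small",278,125,.1),("purple",225,298,.09),("white",307,280,.09)):print(n,at(u,v,z))
print(kinematics.solve_ik(X+[0,0,.06],[1,0,0,0]))
```

```text
[0.47257421 0.23617705 0.08433656] [0.19130176 0.16781562] [-0.5353397  -0.04293006]
[62.78579426 93.21459492] [291.78854244 322.69938032]
[52.90666112 48.70131041] [331.98271985 276.1351575 ]
flux [0.495 0.123]
cup [0.667 0.309]
tall [ 0.523 -0.018]
small [0.674 0.107]
purple [0.33  0.213]
white [0.365 0.051]
[ 4.60622018e-01  3.32677757e-01  1.93148799e+00 -4.44089210e-16
  8.77426910e-01  2.03141834e+00]
```

Run:
```python
from workcell import bot, hand, get_obs
import numpy as np
X=np.array([.472,.236]); q=[.70710678,.70710678,0,0]
bot.servo_line([.152,-.606,.30],velocity=.15)
hand.move_gripper(0.0,20)
bot.reach([*X,.20],q)
print(get_obs()["time_s"],get_obs()["position"])
bot.servo_line([*X,.125],velocity=.08)
bot.dwell(.2)
f0=np.mean([get_obs()["wrist_force"] for _ in range(3)],0)
o=get_obs();print(o["time_s"],o["position"],o["orientation"],f0)
z=.125;n=0
while o["time_s"]<24 and z>.072:
    z-=.001; bot.servo_line([*X,z],velocity=.012)
    o=get_obs(); f=o["wrist_force"]-f0
    print(round(z,4),round(o["position"][2],4),f.round(2),round(o["time_s"],2))
    if f[2]>8: break
    if np.linalg.norm(f[:2])>8: print("side!");break
```

```text
4.5333 [0.47233254 0.23553569 0.20004204]
5.8167 [0.47226638 0.23612437 0.12547872] [7.07120443e-01 7.07092980e-01 4.22171864e-04 1.33836313e-04] [ 0.07410756 -0.81388732 -0.49940586]
0.124 0.124 [0.77 0.63 0.71] 6.07
0.123 0.1229 [0.16 0.58 0.37] 6.32
0.122 0.1219 [-1.3   0.16  0.34] 6.57
0.121 0.1209 [ 0.37  1.74 -0.09] 6.82
0.12 0.1199 [1.   0.22 0.65] 7.07
0.119 0.1189 [0.89 0.75 0.25] 7.32
0.118 0.1179 [0.7  0.29 0.21] 7.57
0.117 0.1169 [-0.01  0.75  0.01] 7.82
0.116 0.1159 [-0.18  0.43  0.94] 8.07
0.115 0.1149 [-0.3   0.84  0.81] 8.32
0.114 0.1139 [ 0.16 -0.34  0.1 ] 8.57
0.113 0.1129 [-0.11  0.88  0.63] 8.82
0.112 0.1119 [-0.26  1.43  0.27] 9.07
0.111 0.1109 [-0.18  0.52  0.37] 9.32
0.11 0.1099 [-0.04  1.02  0.61] 9.57
0.109 0.1091 [0.39 1.5  2.49] 9.82
0.108 0.1081 [0.36 0.98 1.87] 10.07
0.107 0.107 [0.59 0.88 3.06] 10.32
0.106 0.106 [0.81 1.26 2.72] 10.57
0.105 0.105 [1.53 1.62 2.57] 10.82
0.104 0.104 [1.81 2.6  3.17] 11.07
0.103 0.103 [1.22 1.57 2.07] 11.32
0.102 0.102 [1.83 1.41 2.59] 11.57
0.101 0.101 [0.65 1.97 2.31] 11.82
0.1 0.0999 [0.99 1.3  1.98] 12.07
0.099 0.0989 [0.47 0.86 1.67] 12.32
0.098 0.0979 [1.07 0.77 1.95] 12.57
0.097 0.097 [1.44 2.05 2.05] 12.82
0.096 0.096 [2.38 1.65 2.07] 13.07
0.095 0.0949 [1.66 1.54 1.96] 13.32
0.094 0.0939 [1.08 1.66 1.87] 13.57
0.093 0.0929 [0.85 1.57 2.26] 13.82
0.092 0.0919 [0.75 0.27 2.41] 14.07
0.091 0.0909 [0.4  1.7  1.76] 14.32
0.09 0.09 [1.81 1.2  1.64] 14.57
0.089 0.0889 [1.17 0.27 2.12] 14.82
0.088 0.0879 [0.63 1.56 2.76] 15.07
0.087 0.0869 [1.01 1.91 1.91] 15.32
0.086 0.0859 [0.98 1.37 1.58] 15.57
0.085 0.0849 [0.21 0.9  1.27] 15.82
0.084 0.0841 [-1.29 -0.08  5.21] 16.07
0.083 0.0834 [-1.11  0.96  9.81] 16.32
```

The force rose to 9.8 N with the tips at about 66.4 mm, which matches a 68 mm top with the crown flexed 1.6 mm. The lid is home, so I back off and look.

Run:
```python
from workcell import bot, get_obs, vision
import cv2,numpy as np
bot.servo_line([.472,.236,.10],velocity=.03)
bot.servo_line([.472,.236,.26],velocity=.12)
bot.reach([.35,-.3,.30],[.70710678,.70710678,0,0])
t=vision.read_camera("top")["frame"];s=vision.read_camera("side")["frame"]
im=np.hstack([cv2.resize(t[90:320,120:500],(400,300)),cv2.resize(s[120:400,60:433],(400,300))])
cv2.imwrite("pics/after.png",cv2.cvtColor(im,cv2.COLOR_RGB2BGR))
print(get_obs()["time_s"])
```

```text
20.6
```

View pics/after.png

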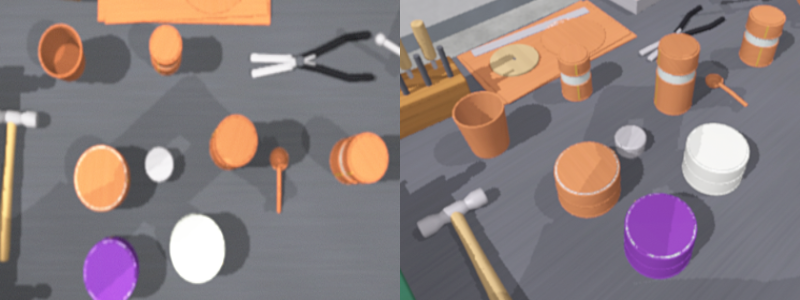

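In the side view the wide caddy at (588,178) now shows no bright band. The other three lids are still raised and everything else is in place.

```bash
python3 -c "
from workcell import hand_in
print(hand_in())"
```

```text
the job is handed in; nothing more can be done
None
```

I pressed the wide caddy's lid fully home, peaking at about 10 N on the wrist sensor, took the hand clear with nothing else visibly moved, and handed the job in at about 21 s; no verdict was returned.

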